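# Put the tack tin away and slide the chest hatch home

## Task

Stand the squat steel tack tin upright on the floor of the chest, through its open top, setting it down gently. Then slide the hatch along its rails to the left until it closes against the closing bar and squeezes the bar's felt strip most of the way down, so that it stays pressed home when you let go; be firm, but do not ram it against the bar. Leave the jar, the spool and the cake of wax where they are.

Things in the scene. Friction and masses are not known exactly. Their poses are not given: they have to be found in the camera images.
- tin_mid (a point): Centre (30 mm up) of the tack tin: a plain steel cylinder, 52 mm in diameter with a 54 mm wide rim-lid over its upper 13 mm, 60 mm tall, about 0.25 kg, closed. It stands upright on the bench to the right of the chest, in one of three places that it shares out with the jar and the spool. Its z axis is its own axis.
- chest: Wooden chest fixed to the bench, 200 mm (x) by 400 mm (y) by 80 mm tall, walls 10 mm, floor 6 mm thick. Origin: centre of its underside; z up, x away from the robot, y along the hatch's track towards the closing end (the robot's left, turned by the chest's yaw). Fixed top from y = -200 to 0 mm, open well from y = 0 to 190 mm.
- left_end (a point): Middle of the upper edge of the chest's left end (chest y = 200, z = 80 mm). Just before it a steel closing bar lies across the top, along x, its top at z = 98 mm, with a grey felt strip facing the hatch. Screws set the bar anew each time, unreported: the strip's face lies anywhere from chest y = 138 to 172 mm. Look or feel for it. The strip gives 8 mm at 0.7 N per mm, then is solid.
- well (a point): Centre of the well's floor, at chest x = 0, y = 95 mm, 6 mm above the bench; axes as the chest's. Until the hatch is closed, the well is open from the hatch's leading edge to the felt strip (at least 98 mm) and 180 mm wide in x.
- rails: The pair of aluminium rails screwed to the chest's top, along both long sides, 16 mm tall, 188 mm apart inside, carrying the hatch. Origin: 80 mm above the chest's origin, same axes.
- hatch (a joint): Travel of the hatch along its rails, m: its leading edge lies at chest y = 180 mm minus this value, so it falls as the hatch closes. It starts open at 0.14 to 0.165 and first meets the strip somewhere from 0.008 to 0.042 (squeezed solid 8 mm further). Dry friction 6 N plus damping of 8 N per m/s; it stays where it is left, keeping the strip squeezed.
- pull (a point): Centre of the hatch's pull, an upright wooden bar 70 mm along x, 16 mm along y, from z = 91 to 125 mm; axes as the chest's. It stands at the middle of the hatch, a wooden panel 184 mm (x) by 185 mm (y) by 10 mm, upper face at z = 91 mm, leading edge 92.5 mm ahead (+y) of the pull's centre. Pinch it across its 16 mm or push its right-hand flank.
- jar: Bystander: glass jar with a lid, 44 mm in diameter, 78 mm tall; origin at the centre of its underside.
- spool: Bystander: flanged wooden spool, 48 mm in diameter, 70 mm tall; origin at the centre of its underside.
- wax: Bystander: cake of wax, 30 by 50 by 22 mm, lying on the bench just beyond the chest's left end; origin at the centre of its underside.
Mind the look-alikes: they are no part of the job. What is shaped like the part that bears tin_mid but pink or purple is not meant.

How it is judged:
By the outcome, as a careful person would: the job done as asked, in the order asked, and still so for the second after the job is handed in, with the robot touching nothing.
It also fails if it takes over 67 s, if anything falls off the work surface, if the arm or the gripper's body presses on something with over 40 N, if the wrist force passes 120 N, or if a joint passes its speed limit or range.

## Robot

A 6-joint arm with a two-finger parallel gripper is mounted at the origin on the work surface. World frame = base frame: x ahead of the robot, y to its left, z up, the work surface at z = 0. Lengths are in m, angles in degrees, forces in N, time in s.
With the tool pointing down it reaches from about 0.3 to 0.75 m from the base axis. Payload 8.5 kg.
Tool frame: the origin (TCP) lies on the centre line of the jaws, within the pads' length; the fingertips stand 11 mm ahead of it and the grasp point (between the pads) lies 8 mm behind it; x points along the fingers, y is the direction in which the jaws open and shut, and the axes are right-handed (so a half turn about x gives the same grasp; the last joint's range is limited). The gripper opens to 85 mm and grips with 20 to 120 N. Pads are 22 mm wide; open, the fingers measure 114 mm over their backs; the gripper's body (76 mm by 85 mm) begins 54 mm behind the grasp point. The pads swing forward as they close: fully open they stand 13 mm farther back than shut.
Start: joints at [59.914, 21.807, 74.336, -0, 83.858, -12.336], TCP at [0.168, 0.524, 0.242] pointing down, gripper open.
Joint ranges: [-178.18, 178.18], [-50.72, 133.34], [12.68, 142.11], [-81.47, 261.47], [9.98, 163.14], [-165.26, 165.26]. Speed limits (degrees/s): [136.94, 136.94, 180, 180, 180, 180].

## Interface

Orientations are given as a 3x3 rotation matrix whose columns are the frame's x, y, z axes.
In Python, from rig import env gives the robot as it stands.
- The arm moves only by the tool carry_out, never from a script. Its argument "motion" is a list that holds one entry, the list of rows, each a list of 7 numbers: the shift along the tool's x, y, z in cm, then the turn, a rotation vector about the tool's x, y, z in rad, then the finger opening in cm, from 0 to 8.54. A call has 1 to 5 rows; each row is the pose to reach, as a shift and turn from the pose commanded when the call began, along the tool's axes at that moment; what a row does not reach only later rows make up. A row lasts 1/12 s, in which the tool goes at most 41.7 mm and 7.16 degrees, less where a joint would pass 70% of its speed; a pose out of reach is approached as far as the arm can. A call with a gripper value outside its range is refused whole. The fingers move at their own pace and stop on an object; "grip_force" is the grip in N (left out, the last holds). Time passes only in rows, so rows that repeat a pose let the fingers close. It gives the time, the measured TCP pose, the force and the opening at its end, in the units of the state.
- env.observe(): the state, without advancing time (a new reading comes with each control period).
- env.get_image(name): name is "scene" or "top" or "wrist"; returns a dict with "image" (420x560x3 uint8, red, green, blue), "fov_y" (degrees; the focal length in pixels is half the picture's height over the tangent of half this angle, whatever the lens; pixels are square), "cx", "cy" (the principal point, pixels), "k1" (the pictures are not rectified: a ray, as slopes to the right and down, at radius r is drawn at 1 + k1 r^2 times it, then the intrinsics apply), "R" (3x3) and "t" (3): a world point X has camera coordinates R X + t. Camera axes: x right, y down, z forward; pixel columns grow to the right and rows downward; lengths in m; the calibration is good to about 2 mm. A picture is of the moment at which its call begins. There is no depth.
- env.close_job(): hands the job in, once; it reports no verdict.
The state is a dict: "time_s": time; "q": joint angles; "qvel": joint speeds; "joint_efforts": joint torques, N m; "position": TCP position; "tool_rot": TCP orientation; "ft_force": force on the tool from outside, world axes, zero at the start; "wrist_torque": the same for the moment, N m; "grip_width": finger opening in m.
Only numpy, scipy, OpenCV 4.12 (cv2) and the standard library are available. Lean on these libraries where they do the work, as an engineer would, in place of code of your own. Each camera call takes 0.05 s, during which the arm holds its last target. There are 200 camera calls.

## Working session

There is one attempt and no reset: what is moved stays moved. The work goes in short steps, Python scripts to look and compute and a tool call to move; the robot and the scene stay as the last step left them, time stands still between calls to the robot, and variables do not carry over. Pictures are saved under pics/ and viewed, on a budget of 10 in all, crops included, one or two more only if the job needs it, and the job is handed in when it is done.

Besides the shell and the picture viewer there is one more tool, called after "Request:" as name([rows], argument=value, ...), one row to a line, values as JSON. carry_out: Moves the arm, as the interface text tells. Its arguments: {"type":"object","properties":{"motion":{"type":"array","items":{"type":"array","items":{"type":"array","items":{"type":"number"}}}},"grip_force":{"type":"number"}},"required":["motion"]}

```bash
ls; mkdir -p pics
cat > h.py <<'E'
import numpy as np, cv2, json
from rig import env
def snap(n,f):
    d=env.get_image(n); cv2.imwrite(f'pics/{f}.png',d['image'][:,:,::-1]); 
    np.savez(f'pics/{f}.npz',**{k:np.array(v) for k,v in d.items()}); return d
def load(f): return dict(np.load(f'pics/{f}.npz'))
def K(d):
    f=210/np.tan(np.radians(float(d['fov_y']))/2); return np.array([[f,0,d['cx']],[0,f,d['cy']],[0,0,1.]]),np.array([float(d['k1']),0,0,0,0])
def ray(d,u,v):
    k,D=K(d); p=cv2.undistortPoints(np.array([[[u,v]]],float),k,D)[0,0]
    return -d['R'].T@d['t'], d['R'].T@np.array([p[0],p[1],1])
def at(d,u,v,z):
    c,r=ray(d,u,v); return c+r*(z-c[2])/r[2]
def proj(d,X):
    k,D=K(d); return cv2.projectPoints(np.array(X,float).reshape(-1,1,3),cv2.Rodrigues(d['R'])[0],np.array(d['t'],float),k,D)[0][:,0]
def st():
    s=env.observe(); return s
E
python3 - <<'E'
from h import *
s=st(); print({k:np.round(v,3).tolist() for k,v in s.items()})
for n in('scene','top'):
    d=snap(n,n+'0'); print(n,d['fov_y'],d['k1'],-d['R'].T@d['t'])
a=[cv2.imread(f'pics/{n}0.png') for n in('scene','top')]
cv2.imwrite('pics/both.png',cv2.resize(np.vstack(a),None,fx=.7,fy=.7))
E
```

```text
pics
{'time_s': 0.0, 'q': [59.913, 21.84, 74.385, 0.001, 83.857, -12.336], 'qvel': [0.028, -0.043, -0.063, -0.071, -0.004, -0.013], 'joint_efforts': [-0.0, -44.847, -23.127, -0.0, 0.005, 0.0], 'position': [0.168, 0.524, 0.242], 'tool_rot': [[-0.001, 0.305, 0.952], [-0.001, 0.952, -0.305], [-1.0, -0.001, -0.0]], 'ft_force': [-0.211, -0.563, -0.082], 'wrist_torque': [-0.016, 0.031, 0.019], 'grip_width': 0.086}
scene 50.40461125952275 -0.12077615058537619 [1.17757569 0.19045287 0.87038103]
top 56.37016598780859 -0.04292257503934618 [ 0.33701094 -0.05337871  1.02931967]
```

View pics/top0.png

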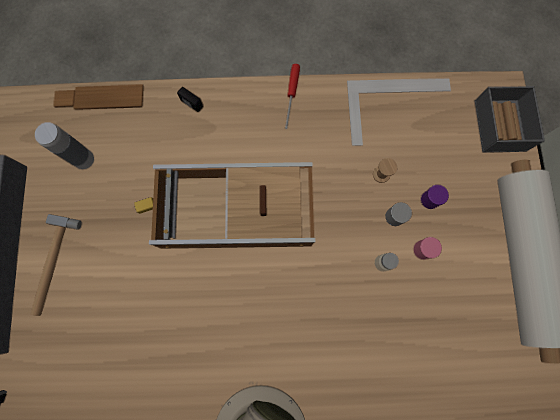

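View pics/scene0.png

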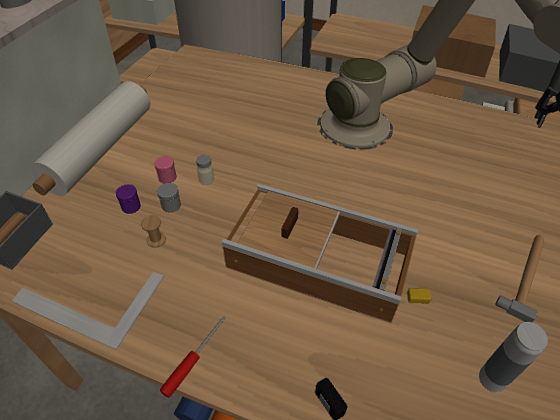

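Top view: the candidates on the right of the chest are a grey cylinder at (399,213), a smaller grey-lidded one at (387,261) that looks like the jar, purple (435,196), pink (428,248) and the spool at (386,170). The squat steel cylinder at (399,213) fits. I'll confirm it in a crop, with the chest beside it.

Run:
```python
import cv2,numpy as np
t=cv2.imread('pics/top0.png'); s=cv2.imread('pics/scene0.png')
R=lambda a,f:cv2.resize(a,None,fx=f,fy=f,interpolation=cv2.INTER_CUBIC)
a=R(t[155:275,365:455],2.5); b=R(s[145:255,110:225],2.5)
c=R(t[155:255,130:320],4)
cv2.imwrite('pics/chest.png',c)
h=np.zeros((300,225+288,3),np.uint8);h[:300,:225]=a;h[:275,225:225+288]=b[:, :288]
cv2.imwrite('pics/tins.png',h)
```

```text
(no output)
```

View pics/tins.png

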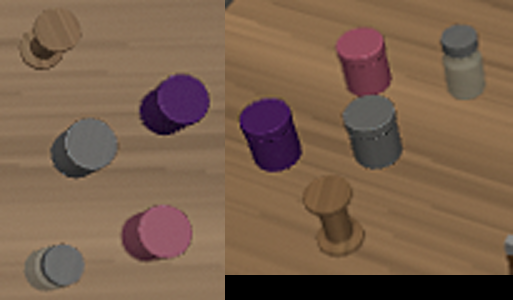

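View pics/chest.png

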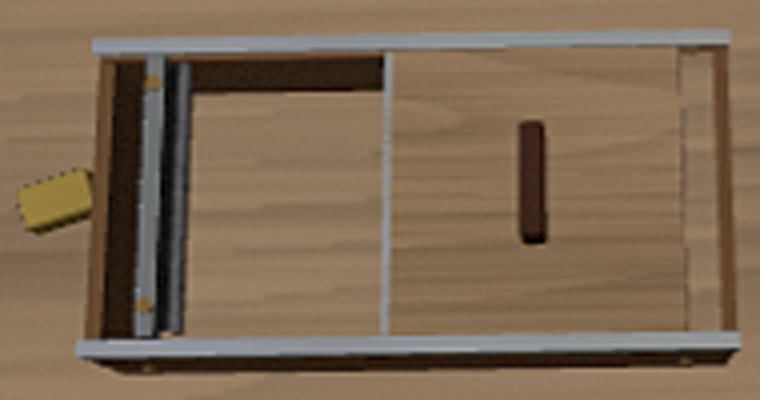

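The crop confirms it: the plain grey rim-lidded cylinder (lid centre about (401,213) in top, (169,186) in scene) is the tin. The glass-bodied one is the jar; pink and purple are decoys. The chest crop shows the felt strip at crop column ~187, the hatch edge at ~387 and the pull at (532,180).

Run:
```python
from h import *
t=load('top0'); s=load('scene0')
print('tin top',at(t,365+91/2.5,155+145/2.5,.06),at(s,110+147/2.5,145+102/2.5,.06))
c=lambda u,v,z:at(t,130+u/4,155+v/4,z)
P={n:c(*a) for n,a in dict(UL=(93,39,.096),UR=(730,31,.096),LL=(77,356,.096),LR=(740,347,.096),pull=(532,180,.125),pu=(532,122,.125),pl=(533,236,.125),hu=(387,54,.091),hl=(386,335,.091),fu=(190,64,.09),fl=(182,333,.09),bu=(155,55,.098),bl=(145,336,.098)).items()}
for n,p in P.items(): print(n,p.round(4))
for n,(u,v) in dict(UL=(262,188),UR=(416,232),LL=(224,243),LR=(400,297)).items(): print('scene',n,at(s,u,v,.096).round(4))
```

```text
tin top [ 0.52227906 -0.3711876   0.06      ] [ 0.51030756 -0.37320102  0.06      ]
UL [0.6583 0.2504 0.096 ]
UR [ 0.6502 -0.1492  0.096 ]
LL [0.4586 0.2528 0.096 ]
LR [ 0.452  -0.1452  0.096 ]
pull [ 0.5516 -0.0242  0.125 ]
pu [ 0.5872 -0.0251  0.125 ]
pl [ 0.5178 -0.024   0.125 ]
hu [0.6437 0.0659 0.091 ]
hl [0.4665 0.0671 0.091 ]
fu [0.6417 0.1901 0.09  ]
fl [0.4715 0.1911 0.09  ]
bu [0.6457 0.2102 0.098 ]
bl [0.4692 0.2113 0.098 ]
scene UL [ 0.4634 -0.1281  0.096 ]
scene UR [0.4673 0.2526 0.096 ]
scene LL [ 0.6527 -0.1403  0.096 ]
scene LR [0.6505 0.2507 0.096 ]
```

```bash
cat >> h.py <<'E'
from scipy.spatial.transform import Rotation as Ro
def plan(p,yaw):
    """tool shift cm and rotvec to get TCP at p, tool y axis at world angle yaw deg, tool down"""
    s=st(); R0=np.array(s['tool_rot']); y=np.array([np.cos(np.radians(yaw)),np.sin(np.radians(yaw)),0]); x=np.array([0,0,-1.])
    R1=np.c_[x,y,np.cross(x,y)]
    d=R0.T@(np.array(p)-np.array(s['position']))*100; w=Ro.from_matrix(R0.T@R1).as_rotvec()
    print('shift',d.round(2),'turn',w.round(3),'pos',np.round(s['position'],4),'F',np.round(s['ft_force'],1),'w',round(float(s['grip_width']),4),'t',s['time_s'])
E
python3 - <<'E'
from h import *
t=load('top0')
for n,(u,v,z) in dict(jar=(62,265,.078),spool=(57,29,.07),pink=(165,232,.06),purple=(182,101,.06),tin=(91,146,.06)).items(): print(n,at(t,365+u/2.5,155+v/2.5,z).round(3))
plan([.517,-.372,.25],90)
E
```

```text
jar [ 0.402 -0.326  0.078]
spool [ 0.643 -0.345  0.07 ]
pink [ 0.432 -0.437  0.06 ]
purple [ 0.565 -0.47   0.06 ]
tin [ 0.521 -0.371  0.06 ]
shift [ -0.75 -74.64  60.59] turn [-0.31  -0.     0.001] pos [0.1676 0.5236 0.2418] F [-0.5  0.6 -0.3] w 0.085 t 0.1
```

Request:
carry_out([
  [[-0.2, -15, 12.5, 0.3, 0, 0, 8.5], [-0.2, -15, 12.5, 0.6, 0, 0, 8.5], [-0.2, -15, 12.5, 0.6, 0, 0, 8.5], [-0.2, -15, 12.5, 0.6, 0, 0, 8.5], [-0.2, -15, 12.5, 0.6, 0, 0, 8.5]],
])

```text
time_s: 0.52
position: [0.2411, 0.3402, 0.2441]
tool_rot: [[-0.0, 0.794, 0.609], [-0.001, 0.609, -0.794], [-1.0, -0.001, 0.001]]
ft_force: [0.8, 0.2, -0.0]
grip_width: 0.085
```

```bash
python3 -c "
from h import *
plan([.517,-.372,.22],-1)"
```

```text
shift [  2.47 -21.45  73.3 ] turn [0.672 0.001 0.001] pos [0.2411 0.3402 0.2441] F [ 0.8  0.2 -0. ] w 0.085 t 0.5167
```

Request:
carry_out([
  [[1, -6, 20, 0.672, 0, 0, 8.5], [1, -6, 20, 0.672, 0, 0, 8.5], [1, -6, 20, 0.672, 0, 0, 8.5], [1, -6, 20, 0.672, 0, 0, 8.5], [1, -6, 20, 0.672, 0, 0, 8.5]],
])

```text
time_s: 0.93
position: [0.3161, 0.1469, 0.2343]
tool_rot: [[0.0, 1.0, 0.03], [0.0, 0.03, -1.0], [-1.0, 0.0, -0.0]]
ft_force: [2.1, 0.9, -0.9]
grip_width: 0.085
```

```bash
python3 -c "
from h import *
plan([.517,-.372,.22],-1)"
```

```text
shift [ 1.43 18.51 52.48] turn [ 0.048 -0.    -0.   ] pos [0.3161 0.1469 0.2343] F [ 2.1  0.9 -0.9] w 0.085 t 0.9333
```

Request:
carry_out([
  [[0.5, 6.6, 18.5, 0.048, 0, 0, 8.5], [0.5, 6.6, 18.5, 0.048, 0, 0, 8.5], [0.5, 6.6, 18.5, 0.048, 0, 0, 8.5], [0.5, 6.6, 18.5, 0.048, 0, 0, 8.5], [0.5, 6.6, 18.5, 0.048, 0, 0, 8.5]],
])

```text
time_s: 1.35
position: [0.3894, -0.0368, 0.2292]
tool_rot: [[0.0, 1.0, -0.014], [-0.0, -0.014, -1.0], [-1.0, 0.0, 0.0]]
ft_force: [-0.2, 0.3, -0.0]
grip_width: 0.0853
```

Request:
carry_out([
  [[0.5, 6.6, 18.5, 0, 0, 0, 8.5], [0.5, 6.6, 18.5, 0, 0, 0, 8.5], [0.5, 6.6, 18.5, 0, 0, 0, 8.5], [0.5, 6.6, 18.5, 0, 0, 0, 8.5], [0.5, 6.6, 18.5, 0, 0, 0, 8.5]],
])

```text
time_s: 1.77
position: [0.4529, -0.2227, 0.2238]
tool_rot: [[-0.0, 1.0, -0.014], [-0.0, -0.014, -1.0], [-1.0, -0.0, 0.0]]
ft_force: [0.4, 0.1, 0.9]
grip_width: 0.0847
```

Request:
carry_out([
  [[0.5, 6.1, 14.6, 0, 0, 0, 8.5], [0.5, 6.1, 14.6, 0, 0, 0, 8.5], [0.5, 6.1, 14.6, 0, 0, 0, 8.5], [0.5, 6.1, 14.6, 0, 0, 0, 8.5], [0.5, 6.1, 14.6, 0, 0, 0, 8.5]],
])

```text
time_s: 2.18
position: [0.5124, -0.3712, 0.217]
tool_rot: [[-0.001, 1.0, -0.015], [0.0, -0.015, -1.0], [-1.0, -0.001, -0.0]]
ft_force: [-0.9, 0.2, -0.5]
grip_width: 0.0851
```

```bash
python3 -c "
from h import *
plan([.517,-.372,.22],-1); d=snap('wrist','w1')
print(proj(d,[[.521,-.371,.06],[.510,-.373,.06]]))"
```

```text
shift [-0.3   0.47  0.07] turn [ 0.002 -0.     0.001] pos [ 0.5124 -0.3712  0.217 ] F [-0.9  0.2 -0.5] w 0.0851 t 2.1833
[[291.21250201 191.17542626]
 [279.30615717 193.45819774]]
```

View pics/w1.png

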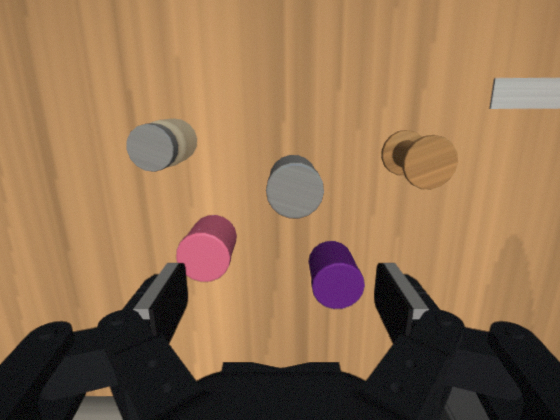

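The wrist view shows the tin's lid centred at (295,190), which agrees with the top view (about x = 0.523). The jar is at (152,147) and the spool at (430,162). Pink and purple are clear of the fingers' descent.

```bash
python3 -c "
from h import *
d=load('w1'); print(at(d,295,190,.06)); plan([.522,-.3705,.037],-1)"
```

```text
[ 0.52449078 -0.36993947  0.06      ]
shift [18.03  1.05  0.2 ] turn [ 0.003 -0.001  0.002] pos [ 0.5118 -0.3686  0.2174] F [-0.1  0.  -0.6] w 0.0853 t 2.2333
```

Request:
carry_out([
  [[3, 1.1, 0.1, 0, 0, 0, 8.5], [6, 1.1, 0.1, 0, 0, 0, 8.5], [9, 1.1, 0.1, 0, 0, 0, 8.5], [11, 1.1, 0.1, 0, 0, 0, 8.5], [13, 1.1, 0.1, 0, 0, 0, 8.5]],
])

```text
time_s: 2.65
position: [0.5223, -0.3659, 0.0879]
tool_rot: [[-0.001, 1.0, -0.011], [0.001, -0.011, -1.0], [-1.0, -0.001, -0.001]]
ft_force: [0.3, -0.5, 0.1]
grip_width: 0.0845
```

Request:
carry_out([
  [[1.3, 0, 0, 0, 0, 0, 8.5], [2.6, 0, 0, 0, 0, 0, 8.5], [3.9, 0, 0, 0, 0, 0, 8.5], [5, 0, 0, 0, 0, 0, 8.5], [5, 0, 0, 0, 0, 0, 8.5]],
])

```text
time_s: 3.07
position: [0.5219, -0.3659, 0.0373]
tool_rot: [[-0.003, 1.0, -0.012], [0.003, -0.011, -1.0], [-1.0, -0.003, -0.003]]
ft_force: [-0.6, 0.0, 1.1]
grip_width: 0.0849
```

Request:
carry_out([
  [[0, 0, 0, 0, 0, 0, 4.8], [0, 0, 0, 0, 0, 0, 4.8], [0, 0, 0, 0, 0, 0, 4.8], [0, 0, 0, 0, 0, 0, 4.8], [0, 0, 0, 0, 0, 0, 4.8]],
], grip_force=35)

```text
time_s: 3.48
position: [0.5233, -0.3676, 0.0408]
tool_rot: [[0.002, 1.0, -0.012], [-0.002, -0.012, -1.0], [-1.0, 0.002, 0.002]]
ft_force: [0.1, 2.0, 6.2]
grip_width: 0.0521
```

Request:
carry_out([
  [[0, 0, 0, 0, 0, 0, 4.8], [0, 0, 0, 0, 0, 0, 4.8], [0, 0, 0, 0, 0, 0, 4.8], [0, 0, 0, 0, 0, 0, 4.8], [0, 0, 0, 0, 0, 0, 4.8]],
])

```text
time_s: 3.9
position: [0.5234, -0.3676, 0.0408]
tool_rot: [[0.002, 1.0, -0.012], [-0.002, -0.012, -1.0], [-1.0, 0.002, 0.002]]
ft_force: [0.8, 1.1, 5.7]
grip_width: 0.0527
```

Request:
carry_out([
  [[-1.5, 0, 0, 0, 0, 0, 4.8], [-4, 0, 0, 0, 0, 0, 4.8], [-7, 0, 0, 0, 0, 0, 4.8], [-10, 0, 0, 0, 0, 0, 4.8], [-13, 0, 0, 0, 0, 0, 4.8]],
])

```text
time_s: 4.32
position: [0.5223, -0.367, 0.1704]
tool_rot: [[-0.001, 1.0, -0.012], [0.001, -0.012, -1.0], [-1.0, -0.001, -0.001]]
ft_force: [1.0, -0.6, -3.7]
grip_width: 0.0523
```

Request:
carry_out([
  [[-3, 0, 0, 0, 0, 0, 4.8], [-5, 0, -1, 0, 0, 0, 4.8], [-6, 0.4, -4, 0, 0, 0, 4.8], [-6, 0.6, -7, 0, 0, 0, 4.8], [-6, 1, -10, 0, 0, 0, 4.8]],
])

```text
time_s: 4.73
position: [0.5335, -0.2664, 0.2298]
tool_rot: [[0.0, 1.0, -0.013], [-0.0, -0.013, -1.0], [-1.0, 0.0, 0.0]]
ft_force: [0.6, -0.1, -3.3]
grip_width: 0.0526
```

```bash
python3 -c "
from h import *
plan([.556,.130,.22],-1)"
```

```text
shift [  0.97   1.73 -39.67] turn [ 0.004  0.    -0.   ] pos [ 0.5335 -0.2664  0.2298] F [ 0.6 -0.1 -3.3] w 0.0526 t 4.7333
```

Request:
carry_out([
  [[0, 0.2, -3, 0, 0, 0, 4.8], [0, 0.4, -7, 0, 0, 0, 4.8], [0, 0.6, -11, 0, 0, 0, 4.8], [0, 0.8, -15, 0, 0, 0, 4.8], [0, 0.9, -19, 0, 0, 0, 4.8]],
])

```text
time_s: 5.15
position: [0.5447, -0.0757, 0.2292]
tool_rot: [[-0.001, 1.0, -0.012], [0.0, -0.012, -1.0], [-1.0, -0.001, -0.0]]
ft_force: [0.7, 0.9, -3.0]
grip_width: 0.0523
```

Request:
carry_out([
  [[0, 0.2, -4, 0, 0, 0, 4.8], [0, 0.4, -8, 0, 0, 0, 4.8], [0, 0.6, -12, 0, 0, 0, 4.8], [0, 0.8, -16, 0, 0, 0, 4.8], [0, 0.8, -18, 0, 0, 0, 4.8]],
])

```text
time_s: 5.57
position: [0.5546, 0.1063, 0.2292]
tool_rot: [[-0.001, 1.0, -0.009], [0.001, -0.009, -1.0], [-1.0, -0.001, -0.001]]
ft_force: [0.4, -0.7, -3.4]
grip_width: 0.0526
```

Request:
carry_out([
  [[0, 0, -1.5, 0, 0, 0, 4.8], [0, 0, -2.6, 0, 0, 0, 4.8], [0, 0, -2.6, 0, 0, 0, 4.8], [0, 0, -2.6, 0, 0, 0, 4.8]],
])

```text
time_s: 5.9
position: [0.5556, 0.128, 0.2291]
tool_rot: [[-0.001, 1.0, -0.012], [-0.0, -0.012, -1.0], [-1.0, -0.001, 0.0]]
ft_force: [-0.1, 0.3, -3.0]
grip_width: 0.0522
```

```bash
python3 -c "
from h import *
plan([.556,.130,.060],-1); d=snap('wrist','w2')"
```

```text
shift [16.91  0.05 -0.21] turn [0.006 0.    0.001] pos [0.5556 0.128  0.2291] F [-0.1  0.3 -3. ] w 0.0522 t 5.9
```

View pics/w2.png

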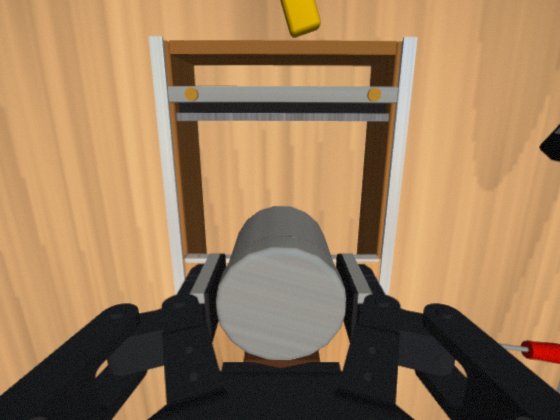

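Wrist view: the tin is held upright and centred in the well in x. The felt's lower edge is at row ~121 and the hatch's leading edge at row ~256.

```bash
python3 -c "
from h import *
d=load('w2')
for u,v,z in [(282,121,.09),(282,113,.09),(195,257,.091),(372,256,.091),(282,86,.098),(282,102,.098),(155,38,.096),(412,38,.096),(282,53,.08),(282,40,.08)]: print(u,v,at(d,u,v,z).round(4))
"
```

```text
282 121 [0.5565 0.1917 0.09  ]
282 113 [0.5565 0.1979 0.09  ]
195 257 [0.4751 0.0717 0.091 ]
372 256 [0.6378 0.0708 0.091 ]
282 86 [0.5567 0.218  0.098 ]
282 102 [0.5566 0.2063 0.098 ]
155 38 [0.4625 0.2534 0.096 ]
412 38 [0.6539 0.2511 0.096 ]
282 53 [0.5571 0.2439 0.08  ]
282 40 [0.5572 0.2534 0.08  ]
```

Request:
carry_out([
  [[3, 0, -0.1, 0, 0, 0, 4.8], [6, 0, -0.2, 0, 0, 0, 4.8], [9, 0, -0.2, 0, 0, 0, 4.8], [12, 0, -0.2, 0, 0, 0, 4.8], [14, 0, -0.2, 0, 0, 0, 4.8]],
])

```text
time_s: 6.37
position: [0.5549, 0.1288, 0.0868]
tool_rot: [[-0.003, 1.0, -0.014], [-0.0, -0.014, -1.0], [-1.0, -0.003, 0.0]]
ft_force: [0.0, 0.1, -3.4]
grip_width: 0.0523
```

Request:
carry_out([
  [[1, 0, 0, 0, 0, 0, 4.8], [1.8, 0, 0, 0, 0, 0, 4.8], [2.5, 0, 0, 0, 0, 0, 4.8], [3.0, 0, 0, 0, 0, 0, 4.8], [3.3, 0, 0, 0, 0, 0, 4.8]],
])

```text
time_s: 6.78
position: [0.5561, 0.1301, 0.0566]
tool_rot: [[0.001, 1.0, -0.012], [-0.0, -0.012, -1.0], [-1.0, 0.001, 0.0]]
ft_force: [-0.2, 0.1, -3.9]
grip_width: 0.0525
```

Request:
carry_out([
  [[0.1, 0, 0, 0, 0, 0, 4.8], [0.2, 0, 0, 0, 0, 0, 4.8], [0.3, 0, 0, 0, 0, 0, 4.8], [0.4, 0, 0, 0, 0, 0, 4.8], [0.4, 0, 0, 0, 0, 0, 4.8]],
])

```text
time_s: 7.2
position: [0.5558, 0.1303, 0.0524]
tool_rot: [[0.0, 1.0, -0.012], [0.0, -0.012, -1.0], [-1.0, 0.0, -0.0]]
ft_force: [-0.8, -0.0, -3.6]
grip_width: 0.0524
```

Not touching yet; continue slowly.

Request:
carry_out([
  [[0.1, 0, 0, 0, 0, 0, 4.8], [0.2, 0, 0, 0, 0, 0, 4.8], [0.3, 0, 0, 0, 0, 0, 4.8], [0.3, 0, 0, 0, 0, 0, 4.8], [0.3, 0, 0, 0, 0, 0, 4.8]],
])

```text
time_s: 7.62
position: [0.5557, 0.1303, 0.0493]
tool_rot: [[-0.0, 1.0, -0.012], [-0.0, -0.012, -1.0], [-1.0, -0.0, 0.0]]
ft_force: [0.7, 0.4, -3.7]
grip_width: 0.0524
```

Request:
carry_out([
  [[0.1, 0, 0, 0, 0, 0, 4.8], [0.15, 0, 0, 0, 0, 0, 4.8], [0.15, 0, 0, 0, 0, 0, 4.8]],
])

```text
time_s: 7.87
position: [0.5557, 0.1303, 0.0477]
tool_rot: [[-0.0, 1.0, -0.012], [-0.0, -0.012, -1.0], [-1.0, -0.0, 0.0]]
ft_force: [0.1, 0.9, -3.0]
grip_width: 0.0523
```

Request:
carry_out([
  [[0.05, 0, 0, 0, 0, 0, 4.8], [0.1, 0, 0, 0, 0, 0, 4.8], [0.1, 0, 0, 0, 0, 0, 4.8]],
])

```text
time_s: 8.12
position: [0.5558, 0.1303, 0.0469]
tool_rot: [[0.0, 1.0, -0.012], [0.0, -0.012, -1.0], [-1.0, 0.0, -0.0]]
ft_force: [1.2, 0.2, -2.3]
grip_width: 0.0524
```

Request:
carry_out([
  [[0.05, 0, 0, 0, 0, 0, 4.8], [0.1, 0, 0, 0, 0, 0, 4.8], [0.1, 0, 0, 0, 0, 0, 4.8]],
])

```text
time_s: 8.37
position: [0.5558, 0.1304, 0.0468]
tool_rot: [[0.001, 1.0, -0.012], [0.0, -0.012, -1.0], [-1.0, 0.001, -0.0]]
ft_force: [-3.9, -1.3, 6.3]
grip_width: 0.0525
```

Touched down (force changed sign at z ≈ 0.047, as expected). Release.

Request:
carry_out([
  [[0, 0, 0, 0, 0, 0, 5.8], [0, 0, 0, 0, 0, 0, 7.2], [0, 0, 0, 0, 0, 0, 7.5], [0, 0, 0, 0, 0, 0, 7.5], [0, 0, 0, 0, 0, 0, 7.5]],
])

```text
time_s: 8.78
position: [0.5558, 0.1303, 0.0458]
tool_rot: [[0.0, 1.0, -0.012], [-0.0, -0.012, -1.0], [-1.0, 0.0, 0.0]]
ft_force: [0.4, 0.7, 0.2]
grip_width: 0.0746
```

Request:
carry_out([
  [[-1, 0, 0, 0, 0, 0, 7.5], [-3, 0, 0, 0, 0, 0, 7.5], [-6, 0, 0, 0, 0, 0, 7.5], [-9, 0, 0, 0, 0, 0, 7.5], [-12, 0, 0, 0, 0, 0, 7.5]],
])

```text
time_s: 9.2
position: [0.5555, 0.1303, 0.168]
tool_rot: [[0.0, 1.0, -0.012], [-0.0, -0.012, -1.0], [-1.0, 0.0, 0.0]]
ft_force: [0.7, -0.5, -0.1]
grip_width: 0.0748
```

Request:
carry_out([
  [[-3, 0, 3, 0, 0, 0, 7.5], [-4, 0, 7, 0, 0, 0, 7.5], [-4, 0, 10, 0, 0, 0, 7.5], [-4, 0, 13, 0, 0, 0, 7.5], [-4, 0, 16, 0, 0, 0, 7.5]],
])

```text
time_s: 9.62
position: [0.5535, -0.0311, 0.207]
tool_rot: [[0.001, 1.0, -0.012], [-0.0, -0.012, -1.0], [-1.0, 0.001, 0.0]]
ft_force: [1.3, 0.2, 0.5]
grip_width: 0.075
```

```bash
python3 -c "
from h import *
plan([.5527,-.0255,.125],89); d=snap('wrist','w3'); snap('top','top3')"
```

```text
shift [ 8.2  -0.1  -0.57] turn [-1.565e+00  1.000e-03 -1.000e-03] pos [ 0.5535 -0.0311  0.207 ] F [1.3 0.2 0.5] w 0.075 t 9.6167
```

View pics/w3.png

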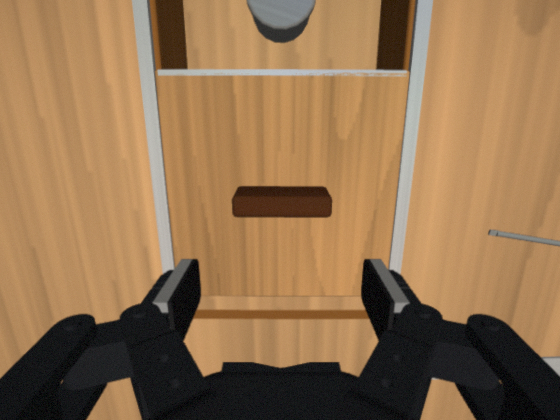

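Wrist view: the tin stands upright in the well (lid at about (282,5)), and the pull is at (282,200) with its right-hand flank free. I'll push that flank with shut fingers.

Request:
carry_out([
  [[0, 0, 2, 0, 0, 0, 0], [0, 0, 3, 0, 0, 0, 0], [1, 0, 3, 0, 0, 0, 0], [2, 0, 3, 0, 0, 0, 0], [3, 0, 3, 0, 0, 0, 0]],
], grip_force=20)

```text
time_s: 10.13
position: [0.5532, -0.0587, 0.1746]
tool_rot: [[-0.001, 1.0, -0.011], [0.001, -0.011, -1.0], [-1.0, -0.001, -0.001]]
ft_force: [-0.4, -0.1, -0.6]
grip_width: 0.014
```

Request:
carry_out([
  [[0, 0, 0, 0, 0, 0, 0], [0, 0, 0, 0, 0, 0, 0], [2, 0, 0, 0, 0, 0, 0], [4, 0, 0, 0, 0, 0, 0], [5, 0, 0, 0, 0, 0, 0]],
])

```text
time_s: 10.55
position: [0.5529, -0.059, 0.1243]
tool_rot: [[-0.002, 1.0, -0.011], [0.001, -0.011, -1.0], [-1.0, -0.002, -0.001]]
ft_force: [0.8, 0.2, 0.5]
grip_width: -0.0
```

Request:
carry_out([
  [[0.5, 0, 0, 0, 0, 0, 0], [1, 0, 0, 0, 0, 0, 0], [1.5, 0, 0, 0, 0, 0, 0], [1.5, 0, 0, 0, 0, 0, 0]],
])

```text
time_s: 10.88
position: [0.5535, -0.0596, 0.1106]
tool_rot: [[-0.0, 1.0, -0.012], [0.0, -0.012, -1.0], [-1.0, -0.0, -0.0]]
ft_force: [0.3, 0.1, -0.1]
grip_width: -0.0001
```

Request:
carry_out([
  [[0, 0, -0.4, 0, 0, 0, 0], [0, 0, -0.8, 0, 0, 0, 0], [0, 0, -1.2, 0, 0, 0, 0], [0, 0, -1.5, 0, 0, 0, 0], [0, 0, -1.8, 0, 0, 0, 0]],
])

```text
time_s: 11.3
position: [0.5538, -0.0413, 0.1111]
tool_rot: [[0.0, 1.0, -0.012], [-0.0, -0.012, -1.0], [-1.0, 0.0, 0.0]]
ft_force: [0.1, -4.5, 1.3]
grip_width: 0.0002
```

Request:
carry_out([
  [[0, 0, -0.4, 0, 0, 0, 0], [0, 0, -0.8, 0, 0, 0, 0], [0, 0, -1.2, 0, 0, 0, 0], [0, 0, -1.6, 0, 0, 0, 0], [0, 0, -2.0, 0, 0, 0, 0]],
])

```text
time_s: 11.72
position: [0.554, -0.0224, 0.1111]
tool_rot: [[0.0, 1.0, -0.012], [-0.002, -0.012, -1.0], [-1.0, 0.0, 0.002]]
ft_force: [-1.4, -6.0, 0.7]
grip_width: -0.0
```

Request:
carry_out([
  [[0, 0, -0.5, 0, 0, 0, 0], [0, 0, -1, 0, 0, 0, 0], [0, 0, -1.5, 0, 0, 0, 0], [0, 0, -2.0, 0, 0, 0, 0], [0, 0, -2.5, 0, 0, 0, 0]],
])

```text
time_s: 12.13
position: [0.5544, 0.0026, 0.1111]
tool_rot: [[0.001, 1.0, -0.012], [-0.002, -0.012, -1.0], [-1.0, 0.001, 0.002]]
ft_force: [-1.2, -6.4, 0.3]
grip_width: -0.0002
```

Request:
carry_out([
  [[0, 0, -0.5, 0, 0, 0, 0], [0, 0, -1, 0, 0, 0, 0], [0, 0, -1.5, 0, 0, 0, 0], [0, 0, -2.0, 0, 0, 0, 0], [0, 0, -2.5, 0, 0, 0, 0]],
])

```text
time_s: 12.55
position: [0.5547, 0.0276, 0.1111]
tool_rot: [[0.001, 1.0, -0.012], [-0.002, -0.012, -1.0], [-1.0, 0.001, 0.002]]
ft_force: [-0.1, -6.6, 0.8]
grip_width: 0.0001
```

Request:
carry_out([
  [[0, 0, -0.5, 0, 0, 0, 0], [0, 0, -1, 0, 0, 0, 0], [0, 0, -1.5, 0, 0, 0, 0], [0, 0, -2.0, 0, 0, 0, 0], [0, 0, -2.5, 0, 0, 0, 0]],
])

```text
time_s: 12.97
position: [0.5551, 0.0526, 0.1112]
tool_rot: [[0.001, 1.0, -0.012], [-0.002, -0.012, -1.0], [-1.0, 0.001, 0.002]]
ft_force: [0.3, -6.4, 0.5]
grip_width: -0.0
```

Sliding at ~6.4 N friction; the strip is expected ~27 mm ahead.

Request:
carry_out([
  [[0, 0, -0.4, 0, 0, 0, 0], [0, 0, -0.8, 0, 0, 0, 0], [0, 0, -1.2, 0, 0, 0, 0], [0, 0, -1.6, 0, 0, 0, 0], [0, 0, -1.9, 0, 0, 0, 0]],
])

```text
time_s: 13.38
position: [0.5554, 0.0717, 0.1112]
tool_rot: [[0.001, 1.0, -0.012], [-0.002, -0.012, -1.0], [-1.0, 0.001, 0.002]]
ft_force: [0.1, -5.7, 0.6]
grip_width: 0.0001
```

Request:
carry_out([
  [[0, 0, -0.1, 0, 0, 0, 0], [0, 0, -0.2, 0, 0, 0, 0], [0, 0, -0.3, 0, 0, 0, 0], [0, 0, -0.4, 0, 0, 0, 0]],
])

```text
time_s: 13.72
position: [0.5554, 0.0755, 0.1112]
tool_rot: [[0.001, 1.0, -0.012], [-0.002, -0.012, -1.0], [-1.0, 0.001, 0.002]]
ft_force: [0.2, -6.1, 1.0]
grip_width: -0.0006
```

Request:
carry_out([
  [[0, 0, -0.1, 0, 0, 0, 0], [0, 0, -0.2, 0, 0, 0, 0], [0, 0, -0.3, 0, 0, 0, 0]],
])

```text
time_s: 13.97
position: [0.5555, 0.0785, 0.1112]
tool_rot: [[0.001, 1.0, -0.012], [-0.002, -0.012, -1.0], [-1.0, 0.001, 0.002]]
ft_force: [0.3, -6.7, 0.5]
grip_width: 0.0001
```

Request:
carry_out([
  [[0, 0, -0.1, 0, 0, 0, 0], [0, 0, -0.2, 0, 0, 0, 0], [0, 0, -0.2, 0, 0, 0, 0]],
])

```text
time_s: 14.22
position: [0.5555, 0.0807, 0.1112]
tool_rot: [[0.001, 1.0, -0.012], [-0.002, -0.012, -1.0], [-1.0, 0.001, 0.002]]
ft_force: [1.2, -4.9, 0.5]
grip_width: -0.0001
```

Request:
carry_out([
  [[0, 0, -0.1, 0, 0, 0, 0], [0, 0, -0.2, 0, 0, 0, 0]],
])

```text
time_s: 14.38
position: [0.5556, 0.0824, 0.1112]
tool_rot: [[0.001, 1.0, -0.012], [-0.002, -0.012, -1.0], [-1.0, 0.001, 0.002]]
ft_force: [1.1, -6.3, 1.0]
grip_width: -0.0
```

Request:
carry_out([
  [[0, 0, -0.1, 0, 0, 0, 0], [0, 0, -0.2, 0, 0, 0, 0]],
])

```text
time_s: 14.55
position: [0.5556, 0.0842, 0.1112]
tool_rot: [[0.001, 1.0, -0.012], [-0.002, -0.012, -1.0], [-1.0, 0.001, 0.002]]
ft_force: [0.5, -9.1, 1.3]
grip_width: 0.0001
```

Request:
carry_out([
  [[0, 0, -0.1, 0, 0, 0, 0], [0, 0, -0.2, 0, 0, 0, 0]],
])

```text
time_s: 14.72
position: [0.5556, 0.086, 0.1112]
tool_rot: [[0.001, 1.0, -0.012], [-0.003, -0.012, -1.0], [-1.0, 0.001, 0.003]]
ft_force: [1.4, -10.4, 1.4]
grip_width: 0.0001
```

Request:
carry_out([
  [[0, 0, -0.05, 0, 0, 0, 0], [0, 0, -0.1, 0, 0, 0, 0]],
])

```text
time_s: 14.88
position: [0.5556, 0.0868, 0.1112]
tool_rot: [[0.001, 1.0, -0.012], [-0.003, -0.012, -1.0], [-1.0, 0.001, 0.003]]
ft_force: [0.3, -9.3, 1.3]
grip_width: -0.0002
```

Request:
carry_out([
  [[0, 0, -0.05, 0, 0, 0, 0]],
])

```text
time_s: 14.97
position: [0.5556, 0.0873, 0.1112]
tool_rot: [[0.001, 1.0, -0.012], [-0.003, -0.012, -1.0], [-1.0, 0.001, 0.003]]
ft_force: [-0.1, -10.8, 0.9]
grip_width: 0.0001
```

Request:
carry_out([
  [[0, 0, -0.05, 0, 0, 0, 0], [0, 0, -0.05, 0, 0, 0, 0]],
])

```text
time_s: 15.13
position: [0.5556, 0.0878, 0.1112]
tool_rot: [[0.001, 1.0, -0.012], [-0.003, -0.012, -1.0], [-1.0, 0.001, 0.003]]
ft_force: [0.1, -9.4, -0.3]
grip_width: 0.0
```

Request:
carry_out([
  [[0, 0, -0.05, 0, 0, 0, 0], [0, 0, -0.05, 0, 0, 0, 0]],
])

```text
time_s: 15.3
position: [0.5556, 0.0882, 0.1112]
tool_rot: [[0.001, 1.0, -0.012], [-0.003, -0.012, -1.0], [-1.0, 0.001, 0.003]]
ft_force: [0.2, -10.3, 1.0]
grip_width: -0.0
```

Request:
carry_out([
  [[0, 0, -0.05, 0, 0, 0, 0], [0, 0, -0.05, 0, 0, 0, 0]],
])

```text
time_s: 15.47
position: [0.5556, 0.0886, 0.1112]
tool_rot: [[0.001, 1.0, -0.012], [-0.004, -0.012, -1.0], [-1.0, 0.001, 0.004]]
ft_force: [1.0, -11.4, 1.0]
grip_width: 0.0002
```

Request:
carry_out([
  [[0, 0, -0.05, 0, 0, 0, 0], [0, 0, -0.05, 0, 0, 0, 0]],
])

```text
time_s: 15.63
position: [0.5557, 0.0891, 0.1112]
tool_rot: [[0.001, 1.0, -0.012], [-0.004, -0.012, -1.0], [-1.0, 0.001, 0.004]]
ft_force: [0.5, -11.6, 1.6]
grip_width: -0.0003
```

Request:
carry_out([
  [[0, 0, -0.05, 0, 0, 0, 0], [0, 0, -0.05, 0, 0, 0, 0]],
])

```text
time_s: 15.8
position: [0.5557, 0.0893, 0.1112]
tool_rot: [[0.001, 1.0, -0.012], [-0.004, -0.012, -1.0], [-1.0, 0.001, 0.004]]
ft_force: [-0.5, -13.4, 1.9]
grip_width: 0.0002
```

The force has risen to 13.4 N and the advance has stalled, so the strip is almost solid. Back off and look.

Request:
carry_out([
  [[0, 0, 0.3, 0, 0, 0, 0], [0, 0, 1, 0, 0, 0, 0], [0, 0, 2, 0, 0, 0, 0], [-2, 0, 3, 0, 0, 0, 0], [-5, 0, 3.5, 0, 0, 0, 0]],
])

```text
time_s: 16.22
position: [0.5536, 0.0551, 0.1591]
tool_rot: [[-0.006, 1.0, -0.013], [0.001, -0.013, -1.0], [-1.0, -0.006, -0.001]]
ft_force: [0.8, -0.6, 0.1]
grip_width: -0.0002
```

Request:
carry_out([
  [[-3, 0, 3, 0, 0, 0, 0], [-6, 0, 5, 0, 0, 0, 0], [-8, 0, 8, 0, 0, 0, 0], [-9, 0, 11, 0, 0, 0, 0], [-9, 0, 11, 0, 0, 0, 0]],
])

```text
time_s: 16.63
position: [0.5541, -0.0586, 0.2533]
tool_rot: [[0.005, 1.0, -0.016], [-0.003, -0.016, -1.0], [-1.0, 0.005, 0.003]]
ft_force: [0.2, -0.3, -0.6]
grip_width: -0.0004
```

```bash
python3 -c "
from h import *
d=snap('top','top4'); snap('scene','scene4'); s=st(); print(s['position'],s['ft_force'])
R=lambda a,f:cv2.resize(a,None,fx=f,fy=f,interpolation=cv2.INTER_CUBIC)
a=R(d['image'][155:255,130:320,::-1],4); b=R(cv2.imread('pics/scene4.png')[140:320,110:440],2.3)[:,:760]
b=R(b,.47); o=np.zeros((400+b.shape[0],760,3),np.uint8); o[:400]=a; o[400:,:b.shape[1]]=b
cv2.imwrite('pics/fin.png',o); print(o.shape)"
```

```text
[ 0.55331465 -0.05473462  0.2508435 ] [-0.88929259 -0.158913   -0.77355366]
(595, 760, 3)
```

View pics/fin.png

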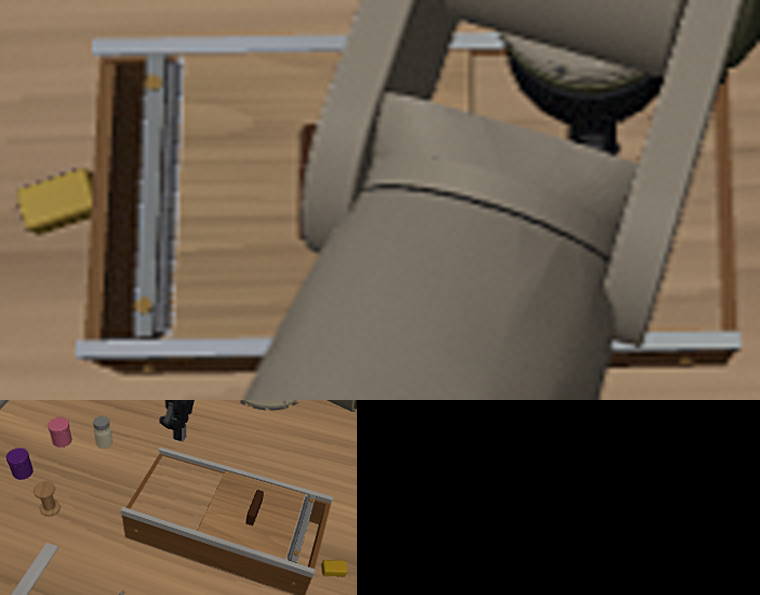

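The hatch edge lies against the squeezed felt (crop column ~182, where the felt face was at ~190). The spool, jar and wax have not moved. The image reading gives about 5–7 mm of squeeze, so I'll press once more gently to confirm that it stayed and is near solid.

```bash
python3 -c "
from h import *
plan([.5550,.060,.111],-0.7)"
```

```text
shift [ 13.99   0.   -11.47] turn [-0.002 -0.    -0.   ] pos [ 0.5533 -0.0547  0.2508] F [-0.9 -0.2 -0.8] w -0.0 t 16.7333
```

Request:
carry_out([
  [[2, 0, -3, 0, 0, 0, 0], [4, 0, -6, 0, 0, 0, 0], [6, 0, -9, 0, 0, 0, 0], [9, 0, -11.5, 0, 0, 0, 0], [12, 0, -11.5, 0, 0, 0, 0]],
])

```text
time_s: 17.15
position: [0.5538, 0.0663, 0.1295]
tool_rot: [[-0.0, 1.0, -0.007], [0.001, -0.007, -1.0], [-1.0, -0.0, -0.001]]
ft_force: [0.3, -0.6, -0.4]
grip_width: 0.0004
```

Request:
carry_out([
  [[1, 0, 0, 0, 0, 0, 0], [2, 0, 0, 0, 0, 0, 0], [2, 0, -0.5, 0, 0, 0, 0], [2, 0, -1.2, 0, 0, 0, 0], [2, 0, -1.8, 0, 0, 0, 0]],
])

```text
time_s: 17.57
position: [0.5559, 0.0796, 0.1122]
tool_rot: [[0.002, 1.0, -0.013], [-0.0, -0.013, -1.0], [-1.0, 0.002, -0.0]]
ft_force: [0.3, 1.2, -1.0]
grip_width: 0.0
```

Request:
carry_out([
  [[0, 0, -0.2, 0, 0, 0, 0], [0, 0, -0.4, 0, 0, 0, 0], [0, 0, -0.6, 0, 0, 0, 0], [0, 0, -0.7, 0, 0, 0, 0]],
])

```text
time_s: 17.9
position: [0.5553, 0.0865, 0.1112]
tool_rot: [[0.001, 1.0, -0.012], [-0.0, -0.012, -1.0], [-1.0, 0.001, 0.0]]
ft_force: [0.6, -0.2, -0.1]
grip_width: 0.0002
```

No contact yet at 0.0865, so the hatch has stayed. Continue in small steps.

Request:
carry_out([
  [[0, 0, -0.1, 0, 0, 0, 0], [0, 0, -0.2, 0, 0, 0, 0], [0, 0, -0.2, 0, 0, 0, 0]],
])

```text
time_s: 18.15
position: [0.5553, 0.0883, 0.1109]
tool_rot: [[0.0, 1.0, -0.012], [0.0, -0.012, -1.0], [-1.0, 0.0, -0.0]]
ft_force: [0.0, 0.9, -0.5]
grip_width: -0.0005
```

Request:
carry_out([
  [[0, 0, -0.05, 0, 0, 0, 0], [0, 0, -0.1, 0, 0, 0, 0], [0, 0, -0.1, 0, 0, 0, 0]],
])

```text
time_s: 18.4
position: [0.5553, 0.0892, 0.1108]
tool_rot: [[-0.0, 1.0, -0.012], [-0.0, -0.012, -1.0], [-1.0, -0.0, 0.0]]
ft_force: [-0.1, -1.5, -0.0]
grip_width: -0.0005
```

Request:
carry_out([
  [[0, 0, -0.05, 0, 0, 0, 0], [0, 0, -0.1, 0, 0, 0, 0], [0, 0, -0.1, 0, 0, 0, 0]],
])

```text
time_s: 18.65
position: [0.5552, 0.0892, 0.1108]
tool_rot: [[-0.0, 1.0, -0.012], [-0.002, -0.012, -1.0], [-1.0, -0.0, 0.002]]
ft_force: [-1.0, -7.0, -0.3]
grip_width: 0.0004
```

Request:
carry_out([
  [[0, 0, -0.05, 0, 0, 0, 0], [0, 0, -0.05, 0, 0, 0, 0]],
])

```text
time_s: 18.82
position: [0.5553, 0.0892, 0.1109]
tool_rot: [[-0.0, 1.0, -0.012], [-0.003, -0.012, -1.0], [-1.0, -0.0, 0.003]]
ft_force: [-1.6, -10.1, 0.0]
grip_width: -0.0001
```

Request:
carry_out([
  [[0, 0, -0.05, 0, 0, 0, 0], [0, 0, -0.05, 0, 0, 0, 0]],
])

```text
time_s: 18.98
position: [0.5553, 0.0893, 0.1109]
tool_rot: [[-0.001, 1.0, -0.012], [-0.004, -0.012, -1.0], [-1.0, -0.0, 0.004]]
ft_force: [-1.8, -12.8, 0.2]
grip_width: 0.0002
```

Request:
carry_out([
  [[0, 0, -0.05, 0, 0, 0, 0], [0, 0, -0.05, 0, 0, 0, 0]],
])

```text
time_s: 19.15
position: [0.5553, 0.0893, 0.1109]
tool_rot: [[-0.001, 1.0, -0.012], [-0.005, -0.012, -1.0], [-1.0, -0.001, 0.005]]
ft_force: [-2.5, -14.4, 1.2]
grip_width: -0.0001
```

Request:
carry_out([
  [[0, 0, -0.05, 0, 0, 0, 0], [0, 0, -0.05, 0, 0, 0, 0]],
])

```text
time_s: 19.32
position: [0.5553, 0.0893, 0.1109]
tool_rot: [[-0.001, 1.0, -0.012], [-0.006, -0.012, -1.0], [-1.0, -0.001, 0.006]]
ft_force: [-2.3, -18.0, 1.8]
grip_width: -0.0002
```

Solid: the force climbs to 18 N with no advance, so the strip is fully down and the hatch had stayed put. Withdraw and hand in.

Request:
carry_out([
  [[0, 0, 0.3, 0, 0, 0, 0], [0, 0, 1, 0, 0, 0, 0], [0, 0, 2, 0, 0, 0, 0], [-2, 0, 3, 0, 0, 0, 0], [-5, 0, 3.5, 0, 0, 0, 0]],
])

```text
time_s: 19.73
position: [0.5537, 0.0561, 0.1591]
tool_rot: [[-0.006, 1.0, -0.013], [0.001, -0.013, -1.0], [-1.0, -0.006, -0.001]]
ft_force: [0.7, 0.0, 0.5]
grip_width: -0.0003
```

Request:
carry_out([
  [[-3, 0, 1, 0, 0, 0, 0], [-6, 0, 1, 0, 0, 0, 0], [-9, 0, 1, 0, 0, 0, 0], [-9, 0, 1, 0, 0, 0, 0], [-9, 0, 1, 0, 0, 0, 0]],
])

```text
time_s: 20.15
position: [0.5551, 0.0468, 0.2522]
tool_rot: [[0.003, 1.0, -0.012], [-0.0, -0.012, -1.0], [-1.0, 0.003, 0.0]]
ft_force: [-0.4, 0.0, -0.4]
grip_width: -0.0001
```

```bash
python3 -c "
from h import *
s=st(); print(s['time_s'],s['position'],s['ft_force']); print(env.close_job())"
```

```text
20.15 [0.55511751 0.04683535 0.25216246] [-0.436393    0.01177745 -0.3532049 ]
the job is handed in; nothing more can be done
None
```

The job is handed in at 20.2 s: the tin is standing in the chest and the hatch is closed hard against the felt strip.

- **Tin:** I set the steel tack tin down on the chest floor gently; the force at touchdown was about 6 N. The wrist camera, looking down after release, showed it upright.
- **Hatch:** I pushed the hatch shut by the pull's right-hand flank. Friction was about 6.4 N, rising to 13.4 N as the strip squeezed down.
- **Last checks:** After letting go, I pressed again and met the hatch where I had left it. The force then climbed to 18 N with no further movement, so the strip is solid. The last pictures, taken before this second press, showed the jar, spool and wax unmoved. I took none after it.
- **Disagreements:**
  - The pictures alone suggested only 5–7 mm of squeeze; the force readings say about 8 mm, and I trusted those.
  - My first scene-camera reading of the tin was about 12 mm off in x from the top and wrist views, and I went with those two.

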